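# Load the aroma cassettes into the tasting-table display

## Robot

A 6-joint arm with a two-finger parallel gripper is mounted at the origin on the work surface. World frame = base frame: x ahead of the robot, y to its left, z up, the work surface at z = 0. Lengths are in m, angles in degrees, forces in N, time in s.
With the tool pointing down it reaches from about 0.375 to 0.75 m from the base axis. Payload 9 kg.
Tool frame: the origin (TCP) lies where the fingers leave the gripper's body, on its centre line; the fingertips stand 73 mm ahead of it and the grasp point (between the pads) lies 54 mm ahead of it (robot.tip_reach is the distance from the TCP to the fingertips, in m); z points along the fingers, y is the line along which they close (so a half turn about z gives the same grasp; the last joint's range is limited). The gripper opens to 85 mm and grips with 20 to 120 N. Pads are 22 mm wide; open, the fingers measure 114 mm over their backs; the gripper's body (76 mm by 85 mm) begins 54 mm behind the grasp point. The pads swing forward as they close: fully open they stand 13 mm farther back than shut.
Start: joints at [-12.473, 5.964, 5.575, 89.605, 0, 77.527], TCP at [0.6, 0, 0.304] pointing down, gripper open.
Joint ranges: [-171.21, 171.21], [-48.23, 106.86], [-62.78, 66.21], [-105.2, 120.99], [-86.42, 89.51], [-180, 180]. Speed limits (degrees/s): [127.2, 127.2, 147.25, 180, 180, 180].

## Interface

Orientations are given as [roll, pitch, yaw] about the fixed x, y, z axes, in that order (R = Rz(yaw) Ry(pitch) Rx(roll)).
In Python, from plant import robot gives the robot as it stands. Calls block until the motion is done:
- robot.move_pose(position, orientation): joint-space move of the TCP to a pose.
- robot.line_to(position, vel=0.15, rotation=None, guard=None): straight line of the TCP; rotation=None keeps the orientation; vel is the mean speed in m/s. With guard (N) it stops when the force on the tool has changed by that much, and returns True; else False.
- robot.goto_joints(angles): joint-space move.
- robot.set_gripper(opening): finger opening in m; the grip force is fixed at half the most; returns when the fingers have stopped.
- robot.pause(seconds).
- robot.ik(position, orientation): joint angles nearest the present ones, or None.
- robot.observe(): the state.
- robot.grab_frame(name): name is "scene" or "side" or "wrist"; returns the picture (480x640x3 uint8, blue, green, red); there is no depth.
- robot.get_calibration(name): a dict with "vertical_fov" (degrees; the focal length in pixels is half the picture's height over the tangent of half this angle, whatever the lens; pixels are square), "cx", "cy" (the principal point, pixels), "rvec" (rotation vector, rad) and "tvec" (3), from world to camera coordinates, as OpenCV has them. Camera axes: x right, y down, z forward; pixel columns grow to the right and rows downward; lengths in m; the calibration is good to about 2 mm. A picture is of the moment at which its call begins: read the wrist's pose just before it. get_calibration takes no time and is no camera call; for the wrist camera it gives the pose at the moment of the call.
A pose or a line that the arm cannot do raises robot.IKError and nothing moves.
- robot.job_done(): hands the job in; it is judged then, once.
The state is a dict: "time": time; "q": joint angles; "qvel": joint speeds; "joint_torque": joint torques, N m; "tool_pos": TCP position; "tcp_rot": TCP orientation; "ft_force": force on the tool from outside, world axes, zero at the start; "torque": the same for the moment, N m; "gripper_width": finger opening in m; "gripper_force": force on a finger pad.
Only numpy, scipy, OpenCV 4.12 (cv2) and the standard library are available. Lean on these libraries where they do the work, as an engineer would, in place of code of your own. Each camera call takes 0.05 s, during which the arm holds its last target. There are 200 camera calls.

## Task

Pull the tray of the display stand all the way out from under its clear canopy, take every aroma cassette out of the crate and seat each one upright, flat and fully home in a pocket of its own in the tray (any pocket, either way round). When all are seated, push the tray all the way back in under the canopy, then lock it by seating the lock block upright, flat and fully home in its recess in front of the tray. Leave the bottles and glasses where they stand.

Things in the scene. Friction and masses are not known exactly. Their poses are not given: they have to be found in the camera images.
- cassette1: aroma cassette (red top and grip bar): wooden block 100 x 56 x 30 mm with a grip bar on top, 70 mm long (along its x), 16 mm thick (along its y), 24 mm high, so 54 mm tall in all; 0.25 kg. Origin at the centre of its underside, x along its length, z up. Same shape as the other cassettes; starts upright in the crate. May be absent
- cassette2: aroma cassette (green top and grip bar): wooden block 100 x 56 x 30 mm with a grip bar on top, 70 mm long (along its x), 16 mm thick (along its y), 24 mm high, so 54 mm tall in all; 0.25 kg. Origin at the centre of its underside, x along its length, z up. Same shape as the other cassettes; starts upright in the crate. May be absent
- cassette3: aroma cassette (yellow top and grip bar): wooden block 100 x 56 x 30 mm with a grip bar on top, 70 mm long (along its x), 16 mm thick (along its y), 24 mm high, so 54 mm tall in all; 0.25 kg. Origin at the centre of its underside, x along its length, z up. Same shape as the other cassettes; starts upright in the crate. May be absent
- cassette4: aroma cassette (white top and grip bar): wooden block 100 x 56 x 30 mm with a grip bar on top, 70 mm long (along its x), 16 mm thick (along its y), 24 mm high, so 54 mm tall in all; 0.25 kg. Origin at the centre of its underside, x along its length, z up. Same shape as the other cassettes; starts upright in the crate. May be absent
- pocket1 (a point): centre of the floor of pocket 1 of 4 in the tray (side by side along the stand's y, 68 mm apart, 1 at the -y end); x along its length. Each pocket is a 104 x 60 mm rectangle, 12 mm deep, with bevelled rim, blue lining on its floor; any cassette fits, either way round. A seated cassette has its origin on this point and its body 18 mm above the tray's top. Moves with the tray
- pocket2 (a point): centre of the floor of pocket 2 of 4 in the tray (side by side along the stand's y, 68 mm apart, 1 at the -y end); x along its length. Each pocket is a 104 x 60 mm rectangle, 12 mm deep, with bevelled rim, blue lining on its floor; any cassette fits, either way round. A seated cassette has its origin on this point and its body 18 mm above the tray's top. Moves with the tray
- pocket3 (a point): centre of the floor of pocket 3 of 4 in the tray (side by side along the stand's y, 68 mm apart, 1 at the -y end); x along its length. Each pocket is a 104 x 60 mm rectangle, 12 mm deep, with bevelled rim, blue lining on its floor; any cassette fits, either way round. A seated cassette has its origin on this point and its body 18 mm above the tray's top. Moves with the tray
- pocket4 (a point): centre of the floor of pocket 4 of 4 in the tray (side by side along the stand's y, 68 mm apart, 1 at the -y end); x along its length. Each pocket is a 104 x 60 mm rectangle, 12 mm deep, with bevelled rim, blue lining on its floor; any cassette fits, either way round. A seated cassette has its origin on this point and its body 18 mm above the tray's top. Moves with the tray
- tray (a joint): how far the tray is pulled out, in m: 0 = fully in under the canopy, 0.16 = fully out (hard stop). It slides along the stand's x (out = towards the stand's -x), with about 2 N of friction, and stays where it is left. The tray is pale wood, 286 mm wide, 20 mm thick, its top 44 mm above the table
- tray_handle (a point): middle of the top edge of the tray's brass pull: an upright plate 14 mm thick (along the stand's x), 90 mm long (along the stand's y), which stands 55 mm above the tray's top, and 48 mm clear in front of the canopy when the tray is in. This point lies 115 mm to the -x side of the middle of the row of pockets
- stand: fixed stand: dark wooden base 335 x 330 x 24 mm, runners, clear canopy 140 x 330 mm (underside 94, top 102 mm above the table) on side cheeks. Origin at table level below the middle of the row of pockets when the tray is fully out; x points along the slide, inwards; the canopy covers 100 to 240 mm along x. Seated cassettes pass under it with 8 mm to spare, unsunk ones do not pass
- lock_block: lock block: dark steel-coloured block with two red stripes and a black grip bar, same shape and sizes as a cassette (100 x 56 x 30 mm, bar 70 x 16 x 24 mm along its x on top, 54 mm tall in all), 0.35 kg. Origin at the centre of its underside, x along its length, z up. Starts upright on the table between stand and crate
- lock_recess (a point): centre of the floor of the lock recess in the top of the stand's base (red floor; 104 mm along the stand's y, 60 mm along the stand's x, 12 mm deep, bevelled rim, 12 mm above the table). Axes are those of the stand: the block's x lies along this y when seated, either way round. Under the tray while that is out; uncovered and just in front of the pull (65 mm from its middle) when the tray is in
- crate: open wooden crate, fixed: 290 x 250 x 50 mm outside, walls and floor 8 mm thick; origin at the centre of its underside (table level); cassettes start in it
- red_bottle: bottle of red wine, green glass, 74 mm diameter, 235 mm tall; a bystander, stands to the robot's left
- white_bottle: bottle of white wine, amber glass, 70 mm diameter, 225 mm tall; a bystander, stands behind the crate
- glass1: wine glass, 68 mm diameter, 165 mm tall; a bystander, stands behind the crate
- glass2: wine glass like glass1; a bystander, stands to the robot's left
Things that resemble listed ones, but are neither listed nor needed, are in the scene too. What is shaped like the cassette2 but turquoise is not meant.

How it is judged (in metres and radians):
On the way, in this order (a step that is already met when the one before it is completed fails the run):
1. the tray is fully out (pulled out by more than 145 mm) (value of joint tray above 0.145 m), for 0.2 s.
2. every cassette present is seated in a pocket while the tray is out (by more than 130 mm) (((distance between cassette1 and pocket1 below 0.005 m and angle between the x axis of cassette1 and the x axis of pocket1, either way round below 0.06 rad) or (distance between cassette1 and pocket2 below 0.005 m and angle between the x axis of cassette1 and the x axis of pocket2, either way round below 0.06 rad) or (distance between cassette1 and pocket3 below 0.005 m and angle between the x axis of cassette1 and the x axis of pocket3, either way round below 0.06 rad) or (distance between cassette1 and pocket4 below 0.005 m and angle between the x axis of cassette1 and the x axis of pocket4, either way round below 0.06 rad)) and angle between each of cassette1, cassette2, cassette3, cassette4's own z axis and vertical below 0.05 rad and ((distance between cassette2 and pocket1 below 0.005 m and angle between the x axis of cassette2 and the x axis of pocket1, either way round below 0.06 rad) or (distance between cassette2 and pocket2 below 0.005 m and angle between the x axis of cassette2 and the x axis of pocket2, either way round below 0.06 rad) or (distance between cassette2 and pocket3 below 0.005 m and angle between the x axis of cassette2 and the x axis of pocket3, either way round below 0.06 rad) or (distance between cassette2 and pocket4 below 0.005 m and angle between the x axis of cassette2 and the x axis of pocket4, either way round below 0.06 rad)) and ((distance between cassette3 and pocket1 below 0.005 m and angle between the x axis of cassette3 and the x axis of pocket1, either way round below 0.06 rad) or (distance between cassette3 and pocket2 below 0.005 m and angle between the x axis of cassette3 and the x axis of pocket2, either way round below 0.06 rad) or (distance between cassette3 and pocket3 below 0.005 m and angle between the x axis of cassette3 and the x axis of pocket3, either way round below 0.06 rad) or (distance between cassette3 and pocket4 below 0.005 m and angle between the x axis of cassette3 and the x axis of pocket4, either way round below 0.06 rad)) and ((distance between cassette4 and pocket1 below 0.005 m and angle between the x axis of cassette4 and the x axis of pocket1, either way round below 0.06 rad) or (distance between cassette4 and pocket2 below 0.005 m and angle between the x axis of cassette4 and the x axis of pocket2, either way round below 0.06 rad) or (distance between cassette4 and pocket3 below 0.005 m and angle between the x axis of cassette4 and the x axis of pocket3, either way round below 0.06 rad) or (distance between cassette4 and pocket4 below 0.005 m and angle between the x axis of cassette4 and the x axis of pocket4, either way round below 0.06 rad)) and value of joint tray above 0.13 m), for 0.2 s.
3. the tray is back in under the canopy (within 6 mm) (value of joint tray below 0.006 m), for 0.2 s.
4. the lock block is seated in its recess (distance between lock_block and lock_recess below 0.005 m and angle between the x axis of lock_block and the y axis of lock_recess, either way round below 0.06 rad and angle between lock_block's own z axis and vertical below 0.05 rad), for 0.2 s.
At the end, for the whole second after the job is handed in: Every cassette present is seated in a pocket and the lock block in its recess (origin within 5 mm of the floor's centre, square within 0.06 rad, upright within 0.05 rad), all at rest; the tray is in under the canopy to within 6 mm (all of step 4 and ((distance between cassette1 and pocket1 below 0.005 m and angle between the x axis of cassette1 and the x axis of pocket1, either way round below 0.06 rad) or (distance between cassette1 and pocket2 below 0.005 m and angle between the x axis of cassette1 and the x axis of pocket2, either way round below 0.06 rad) or (distance between cassette1 and pocket3 below 0.005 m and angle between the x axis of cassette1 and the x axis of pocket3, either way round below 0.06 rad) or (distance between cassette1 and pocket4 below 0.005 m and angle between the x axis of cassette1 and the x axis of pocket4, either way round below 0.06 rad)) and angle between each of cassette1, cassette2, cassette3, cassette4's own z axis and vertical below 0.05 rad and ((distance between cassette2 and pocket1 below 0.005 m and angle between the x axis of cassette2 and the x axis of pocket1, either way round below 0.06 rad) or (distance between cassette2 and pocket2 below 0.005 m and angle between the x axis of cassette2 and the x axis of pocket2, either way round below 0.06 rad) or (distance between cassette2 and pocket3 below 0.005 m and angle between the x axis of cassette2 and the x axis of pocket3, either way round below 0.06 rad) or (distance between cassette2 and pocket4 below 0.005 m and angle between the x axis of cassette2 and the x axis of pocket4, either way round below 0.06 rad)) and ((distance between cassette3 and pocket1 below 0.005 m and angle between the x axis of cassette3 and the x axis of pocket1, either way round below 0.06 rad) or (distance between cassette3 and pocket2 below 0.005 m and angle between the x axis of cassette3 and the x axis of pocket2, either way round below 0.06 rad) or (distance between cassette3 and pocket3 below 0.005 m and angle between the x axis of cassette3 and the x axis of pocket3, either way round below 0.06 rad) or (distance between cassette3 and pocket4 below 0.005 m and angle between the x axis of cassette3 and the x axis of pocket4, either way round below 0.06 rad)) and ((distance between cassette4 and pocket1 below 0.005 m and angle between the x axis of cassette4 and the x axis of pocket1, either way round below 0.06 rad) or (distance between cassette4 and pocket2 below 0.005 m and angle between the x axis of cassette4 and the x axis of pocket2, either way round below 0.06 rad) or (distance between cassette4 and pocket3 below 0.005 m and angle between the x axis of cassette4 and the x axis of pocket3, either way round below 0.06 rad) or (distance between cassette4 and pocket4 below 0.005 m and angle between the x axis of cassette4 and the x axis of pocket4, either way round below 0.06 rad)) and value of joint tray below 0.006 m and linear speed of each of cassette1, cassette2, cassette3, cassette4, lock_block below 0.02 m/s); the robot touches nothing.
It fails at once if a bottle or glass is moved by more than 40 mm or tipped (distance of any of red_bottle, white_bottle, glass1, glass2 from where it was at the start of the episode above 0.04 m or angle between any of red_bottle, white_bottle, glass1, glass2's own z axis and vertical above 0.35 rad).
Of cassette1, cassette2, cassette3, cassette4 only 3 to 4 are there at a start; the rules pass over those that are not, and their reading is None.
At some moment in a run one of cassette1, cassette2, cassette3, cassette4 may be knocked a few centimetres aside while the robot is not near it.
Once in a run the grip may slacken for a moment while it holds something.
It also fails if it takes over 210 s, if anything falls off the work surface, if the arm or the gripper's body presses on something with over 40 N, if the wrist force passes 120 N, or if a joint passes its speed limit or range.

## Working session

There is one attempt and no reset: what is moved stays moved. The work goes in short steps, each a Python script; the robot and the scene stay as the last script left them, time stands still between calls to the robot, and variables do not carry over. Pictures are saved under pics/ and viewed, at most 14 in all, crops included, and the job is handed in when it is done.

```bash
ls; mkdir -p pics
python3 - <<'E'
from plant import robot
import cv2
for n in("scene","side"):
    c=robot.get_calibration(n);print(n,{k:(v if isinstance(v,float) else list(map(float,v)) if hasattr(v,'__len__') else v) for k,v in c.items()})
    cv2.imwrite(f"pics/{n}0.png",robot.grab_frame(n))
print(robot.observe()); print(robot.get_calibration("wrist"))
E
```

```text
pics
scene {'vertical_fov': 54.90288049363332, 'cx': 317.4867327357846, 'cy': 243.7040548014232, 'rvec': [2.127810407406661, 1.5442423048540863, -0.44301480799884546], 'tvec': [-0.24983412245675185, -0.38835818965427926, 1.3842449815176607]}
side {'vertical_fov': 42.8016789907473, 'cx': 329.017041432196, 'cy': 237.00832136295082, 'rvec': [2.19682041328583, -0.14172173058154322, 0.08208068453552167], 'tvec': [-0.5406740869352261, 0.1500469761249745, 1.6339102121928422]}
{'time': 0.1, 'q': array([-1.24735151e+01,  5.99455490e+00,  5.53224810e+00,  8.96070320e+01,
        8.58463255e-04,  7.75262295e+01]), 'qvel': array([-0.09771285, -0.13608912,  0.08380421,  0.01534318,  0.07543128,
        0.03708106]), 'joint_torque': array([ 5.58294560e-03, -5.58208680e+01,  5.04719281e+01,  1.31238697e-02,
       -3.14059680e-04, -9.08449465e-05]), 'tool_pos': array([5.99776313e-01, 6.02124458e-05, 3.03213658e-01]), 'tcp_rot': array([-1.79932483e+02, -1.58148616e-02,  9.00002456e+01]), 'ft_force': array([-0.91123974,  0.22179985, -0.80510268]), 'torque': array([ 0.02999391, -0.02611187,  0.00593167]), 'gripper_force': 0.0, 'gripper_width': 0.08531162525671888}
{'vertical_fov': 64.38300608917393, 'cx': 312.0399862636819, 'cy': 238.2342827001216, 'rvec': array([-2.86286235e+00,  1.87268215e-04,  6.09842618e-04]), 'tvec': array([-0.59882318, -0.03444706,  0.37778921])}
```

View pics/scene0.png

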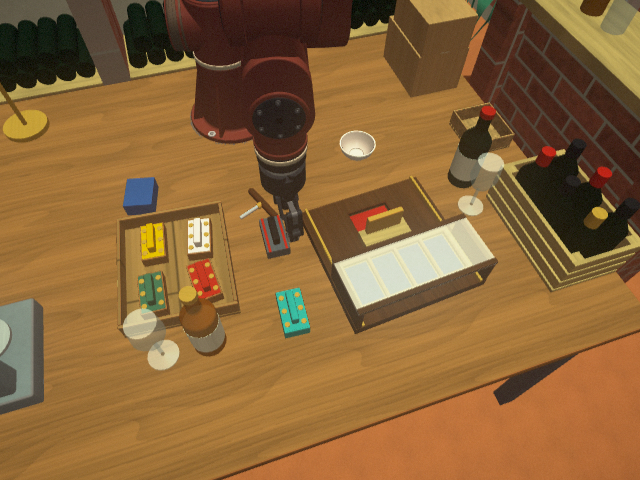

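View pics/side0.png

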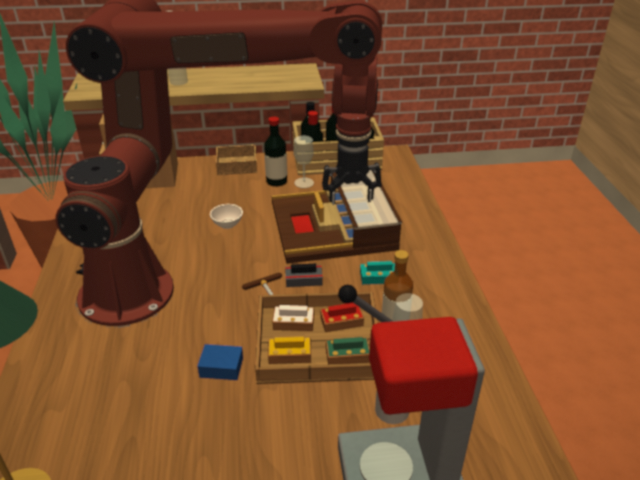

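Scene: yellow (152,242), white (199,236), green (152,292) and red (203,281) are in the crate, so all four cassettes are present. The lock block is at (274,237). The turquoise decoy at (292,311) stands outside the crate, so I won't touch it. The green one at (152,292) is darker and sits in the crate, so it is cassette2. Next come rough positions and wrist views.

```bash
cat > h.py <<'E'
from plant import robot
import cv2, numpy as np
def cam(n):
    c=robot.get_calibration(n); f=240/np.tan(np.radians(c["vertical_fov"])/2)
    K=np.array([[f,0,c["cx"]],[0,f,c["cy"]],[0,0,1]]); return K,cv2.Rodrigues(np.array(c["rvec"]))[0],np.array(c["tvec"])
def px2w(C,uv,z):
    K,R,t=C; o=-R.T@t; d=R.T@np.linalg.inv(K)@np.array([uv[0],uv[1],1.]); return (o+d*(z-o[2])/d[2])[:2]
def w2px(C,p):
    K,R,t=C; q=K@(R@np.array(p)+t); return q[:2]/q[2]
E
python3 - <<'E'
from h import *
C=cam("scene")
for n,uv,z in [("yel",(153,236),.062),("white",(200,230),.062),("green",(152,286),.062),("red",(204,275),.062),("lock",(273,232),.054),("baseL",(304,211),.024),("baseR",(415,179),.024),("crTL",(118,217),.05),("crTR",(222,203),.05),("crBL",(118,328),.05),("crBR",(238,306),.05),("wb",(207,348),.0),("gl1",(163,355),0),("gl2",(471,206),0),("rb",(462,183),0)]:
    print(n,px2w(C,uv,z).round(3))
for i,(x,y) in enumerate([(.52,-.05),(.5,.12),(.5,-.3)]):
    try:
        robot.move_pose([x,y,.42],[180,0,90]); robot.pause(.3)
        Cw=cam("wrist"); im=robot.grab_frame("wrist"); cv2.imwrite(f"pics/w{i}.png",im); np.save(f"pics/w{i}.npy",np.hstack([Cw[0],Cw[1],Cw[2][:,None]]))
        print(i,[px2w(Cw,p,0).round(3) for p in ((0,0),(640,480))])
    except robot.IKError as e: print(i,e)
E
```

```text
yel [ 0.419 -0.276]
white [ 0.435 -0.17 ]
green [ 0.549 -0.295]
red [ 0.557 -0.184]
lock [ 0.487 -0.009]
baseL [0.428 0.086]
baseR [0.416 0.397]
crTL [ 0.329 -0.351]
crTR [ 0.362 -0.105]
crBL [ 0.619 -0.376]
crBR [ 0.646 -0.13 ]
wb [ 0.697 -0.216]
gl1 [ 0.684 -0.307]
gl2 [0.527 0.511]
rb [0.45  0.526]
0 [array([0.166, 0.161]), array([ 1.052, -0.526])]
1 [array([0.147, 0.331]), array([ 1.034, -0.362])]
2 [array([ 0.147, -0.089]), array([ 1.036, -0.779])]
```

View pics/w1.png

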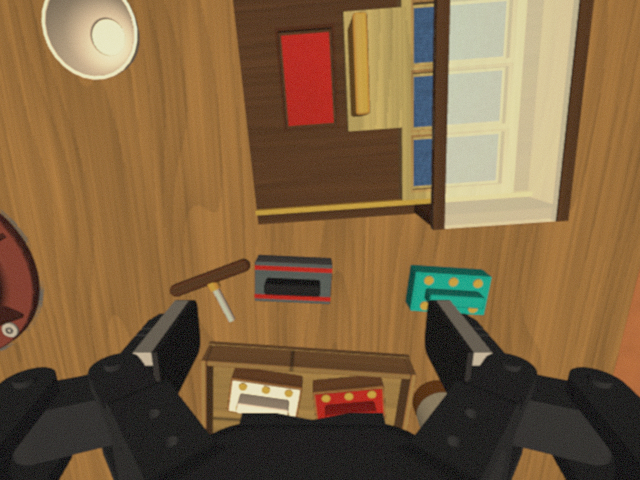

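View pics/w2.png

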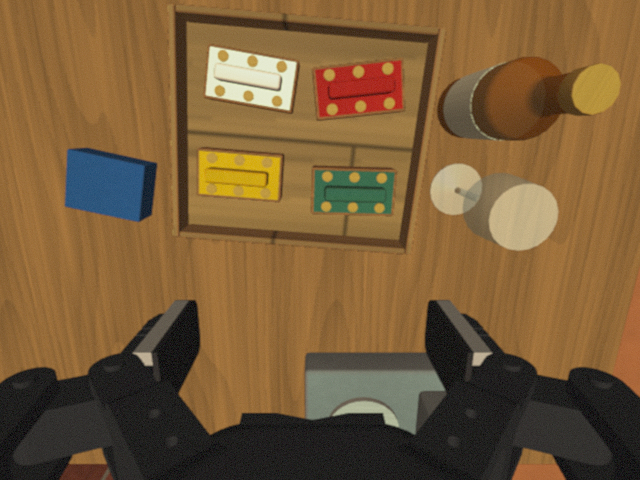

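w1 shows the red recess (307,78), pull top (361,65), lock block (293,280) and turquoise decoy (449,290). w2 shows white (251,79), red (359,90), yellow (240,175) and green (354,191). I'll segment these next.

```bash
cat >> h.py <<'E'
def load(i):
    a=np.load(f"pics/w{i}.npy"); return cv2.imread(f"pics/w{i}.png"),(a[:,:3],a[:,3:6],a[:,6])
HSV={"red":((170,130,60),(10,255,255)),"yellow":((20,130,120),(35,255,255)),"green":((60,60,30),(85,255,200)),"white":((0,0,140),(179,70,255))}
def rect(im,C,name,z,near,win=60):
    """pose of a colour patch's rectangle near pixel, at height z: centre, yaw of long side(deg), sizes mm"""
    h=cv2.cvtColor(im,cv2.COLOR_BGR2HSV); lo,hi=HSV[name]
    if lo[0]>hi[0]: m=cv2.inRange(h,lo,(179,)+hi[1:])|cv2.inRange(h,(0,)+lo[1:],hi)
    else: m=cv2.inRange(h,lo,hi)
    k=np.zeros_like(m); x,y=map(int,near); k[max(0,y-win):y+win,max(0,x-win):x+win]=255; m&=k
    m=cv2.morphologyEx(m,cv2.MORPH_OPEN,np.ones((3,3)))
    n,l,s,c=cv2.connectedComponentsWithStats(m); ids=[j for j in range(1,n) if s[j,4]>60]
    p=cv2.convexHull(np.argwhere(np.isin(l,ids))[:,::-1].astype(np.float32))[:,0]
    w=np.array([px2w(C,q,z) for q in p]); return wrect(w)
def wrect(w):
    c,s,a=cv2.minAreaRect((np.array(w)*1000).astype(np.float32))
    if s[0]<s[1]: s=s[::-1]; a+=90
    return np.array(c)/1000,(a+90)%180-90,np.round(s,1)
E
python3 - <<'E'
from h import *
im,C=load(2)
for n,p in dict(white=(251,79),red=(359,90),yellow=(240,175),green=(354,191)).items(): print(n,rect(im,C,n,.038,p))
print("crate",wrect([px2w(C,p,.05) for p in [(169,6),(438,30),(404,252),(174,236)]]))
im,C=load(1)
print("recess",rect(im,C,"red",.012,(307,78),55))
print("lock top",wrect([px2w(C,p,.03) for p in [(256,262),(331,265),(330,303),(254,299)]]))
print("lock bar",wrect([px2w(C,p,.054) for p in [(266,279),(320,281),(320,297),(265,294)]]))
print("pull",wrect([px2w(C,p,.099) for p in [(351,14),(366,13),(370,114),(355,115)]]))
a,b=px2w(C,(258,213),.024),px2w(C,(413,203),.024);print("edge",a,b,np.degrees(np.arctan2(*(b-a)[::-1])))
a,b=px2w(C,(432,0),.102),px2w(C,(433,228),.102);print("canopyfront",a,b)
E
```

```text
white (array([ 0.43159052, -0.17524469]), -9.672676086425781, array([94.4, 50.8]))
red (array([ 0.55172974, -0.18611427]), 5.780472755432129, array([94.6, 50.7]))
yellow (array([ 0.41393353, -0.28114197]), -4.840782165527344, array([94. , 51.1]))
green (array([ 0.5485802, -0.3005813]), -1.6343536376953125, array([91.9, 48. ]))
crate (array([ 0.48238757, -0.24092862]), -4.4881591796875, array([277.4, 244.5]))
recess (array([0.49482034, 0.24448579]), -86.0940260887146, array([100.6,  56.5]))
lock top (array([ 0.47469836, -0.00104089]), -3.4051895141601562, array([100. ,  53.1]))
lock bar (array([0.4758587 , 0.00192045]), -3.5093536376953125, array([68.3, 21.3]))
pull (array([0.54578009, 0.24710181]), -85.9437952041626, array([88. , 14.6]))
edge [0.43229225 0.08936106] [0.62445078 0.1016307 ] 3.6534690807195753
canopyfront [0.60739234 0.30073346] [0.62635841 0.08981531]
```

Sizes agree with the given ones. The pull-to-recess distance is 51 mm instead of 65 mm and its canopy gap is 59 mm instead of 48 mm, so the tray starts about 13 mm out. The stand's yaw is about 3.9°. I'll grip the pull and draw the tray out.

```bash
cat >> h.py <<'E'
TH=3.9
ux=np.array([np.cos(np.radians(TH)),np.sin(np.radians(TH))]); uy=np.array([-ux[1],ux[0]])
def at(xy,z): return [float(xy[0]),float(xy[1]),float(z)]
def st(): 
    s=robot.observe(); return np.round(s["tool_pos"],4),np.round(s["tcp_rot"],1),np.round(s["ft_force"],1),round(s["gripper_width"],4),round(s["time"],1)
def shot(i):
    robot.pause(.3); C=cam("wrist"); im=robot.grab_frame("wrist"); cv2.imwrite(f"pics/w{i}.png",im); np.save(f"pics/w{i}.npy",np.hstack([C[0],C[1],C[2][:,None]])); return im,C
E
python3 - <<'E'
from h import *
p=np.array([.5458,.2471]); yaw=90+TH
robot.set_gripper(.045)
robot.move_pose(at(p,.25),[180,0,yaw]); print(st())
print(robot.line_to(at(p,.142),guard=15)); print(st())
robot.set_gripper(0.0); print(st())
g=robot.observe()["tool_pos"][:2]
for d in (.10,.175):
    print(robot.line_to(at(g-ux*d,.142),vel=.06,guard=25)); print(st())
robot.pause(.3); robot.set_gripper(.045); robot.pause(.2);print(st(), "pull moved",(robot.observe()["tool_pos"][:2]-g)@ux)
t=robot.observe()["tool_pos"]; robot.line_to(at(t[:2],.3),vel=.2)
for k in (184,-176,4):
    q=robot.ik([.5148-.05,.2459,.38],[180,0,k]); print(k,None if q is None else np.round(q,0))
for P in [(.4316,-.1752),(.5517,-.1861),(.4139,-.2811),(.5486,-.3006),(.522,.144),(.508,.348)]:
  for k in (180,4): 
    q=robot.ik(at(P,.114),[180,0,k]); print(P,k,None if q is None else np.round(q,0))
E
```

```text
(array([0.5464, 0.2463, 0.2504]), array([180. ,   0. ,  93.8]), array([-0.1,  0.2,  0.5]), 0.0446, 6.6)
False
(array([0.5464, 0.2471, 0.1431]), array([179.9,  -0. ,  93.9]), array([ 1.2, -0. , -0.6]), 0.0447, 7.5)
(array([0.5465, 0.2472, 0.1433]), array([179.9,  -0. ,  93.9]), array([-0.3, -0.3,  5.8]), 0.0129, 7.9)
False
(array([0.4475, 0.2404, 0.1432]), array([179.9,   0. ,  93.9]), array([ 0.8, -1.6,  7.1]), 0.0128, 9.7)
True
(array([0.4   , 0.2371, 0.1434]), array([179.6,   0. ,  93.9]), array([4.6, 0.4, 0.2]), 0.0129, 10.5)
(array([0.3995, 0.237 , 0.1428]), array([179.8,   0. ,  93.9]), array([ 0.3, -0.3,  0.8]), 0.0448, 11.4) pull moved -0.14733867358673966
184 [14. -5.  2. 98.  0. 10.]
-176 [14. -5.  2. 98.  0. 10.]
4 [  14.   -5.    2.   98.    0. -170.]
(0.4316, -0.1752) 180 [-38. -15. -34.  71.   0. -38.]
(0.4316, -0.1752) 4 [-38. -15. -34.  71.   0. 138.]
(0.5517, -0.1861) 180 [-32.   6. -14.  70.   0. -32.]
(0.5517, -0.1861) 4 [-32.   6. -14.  70.   0. 144.]
(0.4139, -0.2811) 180 [-49.  -8. -29.  70.   0. -49.]
(0.4139, -0.2811) 4 [-49.  -8. -29.  70.   0. 127.]
(0.5486, -0.3006) 180 [-41.  13.  -6.  70.   0. -41.]
(0.5486, -0.3006) 4 [-41.  13.  -6.  70.   0. 135.]
(0.522, 0.144) 180 [  2.  -1. -21.  70.   0.   2.]
(0.522, 0.144) 4 [  2.  -1. -21.  70.   0. 178.]
(0.508, 0.348) 180 [22. 12. -8. 70.  0. 22.]
(0.508, 0.348) 4 [  22.   12.   -8.   70.    0. -162.]
```

The tray moved 147 mm to its stop, so it is fully out. Next I'll take wrist views of the tray and crate at the working yaw, so that camera bias cancels between pick and place.

Run:
```python
from h import *
def go(p,z,yaw):
    try: robot.move_pose(at(p,z),[180,0,yaw]); return True
    except robot.IKError: print("ik",p,z); return False
o=np.array([.5148,.2459])
any(go(o+.07*ux,z,180+TH) for z in (.40,.37,.34)); shot(3); print(st())
c=np.array([.484,-.236]); any(go(c+[.07,0],z,180) for z in (.40,.37,.34)); im,C=shot(4); print(st())
pred={"white":(.4316,-.1752),"red":(.5517,-.1861),"yellow":(.4139,-.2811),"green":(.5486,-.3006)}
for n,p in pred.items(): print(n,rect(im,C,n,.038,w2px(C,at(p,.038)),60))
a,b=cv2.imread("pics/w3.png"),im
cv2.imwrite("pics/v34.png",cv2.resize(np.vstack([a[:330],b[:330]]),(582,600)))
```

```text
(array([0.5845, 0.2507, 0.4001]), array([-180. ,    0. , -176.1]), array([-1.2,  0.8, -0.5]), 0.0451, 14.1)
(array([ 0.5542, -0.2357,  0.4   ]), array([-180.,    0., -180.]), array([-1. ,  0. ,  0.3]), 0.0448, 16.2)
white (array([ 0.43146027, -0.17538336]), -9.509178161621094, array([94.5, 50.8]))
red (array([ 0.55191888, -0.1859767 ]), 5.72853422164917, array([94.7, 50.9]))
yellow (array([ 0.41342426, -0.28111044]), -4.784538269042969, array([94.9, 51. ]))
green (array([ 0.54856097, -0.30076053]), -1.5019378662109375, array([92., 48.]))
```

View pics/w3.png

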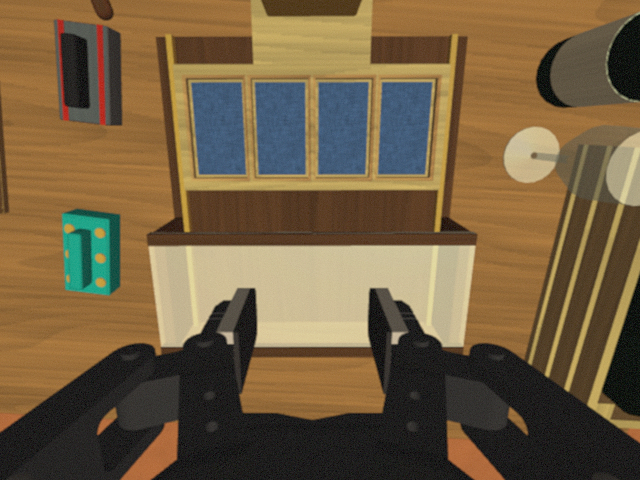

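The four blue pocket floors are clear at about u=218, 281, 343 and 406 with v≈128. The crate poses repeat to within 0.5 mm across the two yaws. Now I'll measure the pockets.

```bash
cat >> h.py <<'E'
HSV["blue"]=((95,70,40),(125,255,255))
E
python3 - <<'E'
from h import *
im,C=load(3); P=[]
for u in (218,281,343,406):
    r=rect(im,C,"blue",.032,(u,128),31) if 0 else None
    h=cv2.inRange(cv2.cvtColor(im,cv2.COLOR_BGR2HSV),*HSV["blue"]); n,l,s,c=cv2.connectedComponentsWithStats(h)
    j=l[128,u]; ps=cv2.convexHull(np.argwhere(l==j)[:,::-1].astype(np.float32))[:,0]
    r=wrect([px2w(C,q,.032) for q in ps]); P.append(r[0]); print(r)
P=np.array(P); d=np.diff(P,axis=0); print(np.linalg.norm(d,axis=1), np.degrees(np.arctan2(*(P[3]-P[0])[::-1]))-90, "origin",P.mean(0))
E
```

```text
(array([0.52157617, 0.14438817]), 4.057234287261963, array([95.5, 52.1]))
(array([0.51698169, 0.21210338]), 3.881762742996216, array([95.4, 52. ]))
(array([0.51237036, 0.28002576]), 3.9024441242218018, array([95.4, 51.7]))
(array([0.50777969, 0.34766461]), 3.936800241470337, array([95.4, 52. ]))
[0.0678709  0.06807873 0.06779446] 3.8827399256533397 origin [0.51467698 0.24604548]
```

```bash
cat >> h.py <<'E'
O=np.array([.51468,.24605]); POCK=[O+uy*y for y in (-.102,-.034,.034,.102)]
CAS={"white":(.4315,-.1754),"red":(.5519,-.1860),"yellow":(.4134,-.2811),"green":(.5486,-.3008)}
CV=[.5542,-.2357,.40]
def look(n,k):
    """fresh crate view; pose of cassette n"""
    robot.move_pose(CV,[180,0,180]); im,C=shot(k)
    c,y,s=rect(im,C,n,.038,w2px(C,at(CAS[n],.038)),70); print(n,c.round(4),round(y,1),s)
    if abs(c-CAS[n]).max()>.004: print("MOVED?")
    assert abs(s-[94,51]).max()<6,"bad rect"
    return c,y
def pick(c,yaw,z0):
    robot.set_gripper(.045)
    robot.move_pose(at(c,z0+.17),[180,0,180+yaw])
    robot.line_to(at(c,z0+.107),vel=.12,guard=15)
    robot.set_gripper(0.); print("grip",st())
    robot.line_to(at(c,.27),vel=.15); w=robot.observe()["gripper_width"]; print("held",round(w,4)); return w>.01
def place(p,yaw,z0,zc=.17):
    robot.line_to(at(p,.27),vel=.25,rotation=[180,0,yaw])
    w=robot.observe()["gripper_width"]; print("at target",round(w,4))
    robot.line_to(at(p,z0+.135),vel=.15)
    for dx,dy in [(0,0),(.002,0),(-.002,0),(0,.002),(0,-.002),(.002,.002),(-.002,-.002),(.002,-.002),(-.002,.002)]:
        q=p+ux*dx+uy*dy
        robot.line_to(at(q,z0+.125),vel=.1)
        hit=robot.line_to(at(q,z0+.104),vel=.03,guard=12); z=robot.observe()["tool_pos"][2]-z0
        print("try",dx,dy,hit,round(z,4))
        if z<.1095: break
    robot.set_gripper(.045); robot.pause(.2)
    robot.line_to(at(q,z0+.20),vel=.2); print(st())
E
python3 - <<'E'
from h import *
c,y=look("green",5)
if pick(c,y,.008): place(POCK[0],180+TH,.032)
E
```

```text
green [ 0.5486 -0.3007] -1.7 [91.9 47.8]
grip (array([ 0.5491, -0.3013,  0.1162]), array([-1.799e+02,  1.000e-01,  1.783e+02]), array([-0.6, -0.7,  6.8]), 0.0145, 19.0)
held 0.0144
at target 0.0141
try 0 0 True 0.1082
(array([0.5214, 0.1443, 0.231 ]), array([-1.800e+02, -1.000e-01, -1.761e+02]), array([ 0.1,  0.1, -0.2]), 0.0453, 25.0)
```

It seated at exactly the grip height (0.1082). On to the rest, stopping at any anomaly.

Run:
```python
from h import *
for k,(n,i) in enumerate([("red",1),("white",2),("yellow",3)]):
    c,y=look(n,6+k)
    if not pick(c,y,.008): print("LOST"); break
    place(POCK[i],180+TH,.032)
robot.move_pose(at(O+.07*ux,.40),[180,0,180+TH]); shot(9); print(st())
```

```text
red [ 0.5519 -0.1859] 5.9 [94.6 50.6]
grip (array([ 0.5525, -0.1864,  0.1162]), array([-1.799e+02,  1.000e-01, -1.741e+02]), array([ 0.1, -0.7,  6. ]), 0.0144, 29.1)
held 0.0149
at target 0.015
try 0 0 True 0.1082
(array([0.5168, 0.2121, 0.231 ]), array([-180. ,   -0.2, -176.1]), array([ 0.5,  0. , -1.9]), 0.0451, 34.9)
white [ 0.4315 -0.1753] -9.7 [94.5 50.8]
grip (array([ 0.432 , -0.1758,  0.116 ]), array([-1.799e+02,  1.000e-01,  1.702e+02]), array([-1. , -0.3,  5.6]), 0.0148, 39.3)
held 0.0148
at target 0.0146
try 0 0 True 0.108
(array([0.5122, 0.2799, 0.231 ]), array([-1.800e+02, -1.000e-01, -1.761e+02]), array([-0.4,  0.1, -1.3]), 0.0451, 45.3)
yellow [ 0.4134 -0.2811] -4.8 [94.9 51. ]
grip (array([ 0.4138, -0.2817,  0.1161]), array([-1.799e+02,  1.000e-01,  1.752e+02]), array([-0.8, -0.6,  6.3]), 0.0147, 50.0)
held 0.0149
at target 0.0148
try 0 0 True 0.108
(array([0.5076, 0.3477, 0.231 ]), array([-179.9,   -0.2, -176.1]), array([ 0.3,  0.5, -0.7]), 0.0451, 56.7)
(array([0.5841, 0.2513, 0.3994]), array([-180. ,   -0. , -176.1]), array([ 0.5,  0.6, -0.7]), 0.045, 57.9)
```

View pics/w9.png

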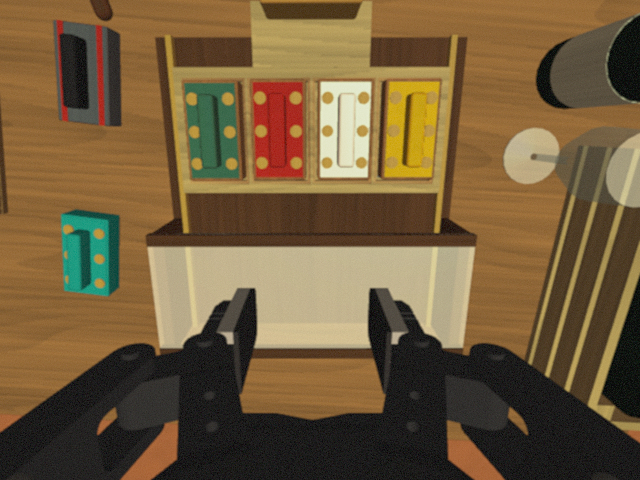

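All four appear seated (u≈212, 278, 345, 411). I'll check that numerically, then push the tray in only if the check passes.

Run:
```python
from h import *
im,C=load(9); ok=True
for n,p in zip(("green","red","white","yellow"),POCK):
    c,y,s=rect(im,C,n,.062,w2px(C,at(p,.062)),48 if n!="white" else 46)
    e=np.array([(c-p)@ux,(c-p)@uy])*1000; print(n,e.round(1),round(y-TH,1),s)
    ok&=bool(abs(e).max()<4 and abs(y-TH)<3)
print(ok)
if ok:
    p=O-.115*ux; yaw=90+TH
    robot.move_pose(at(p,.25),[180,0,yaw])
    robot.line_to(at(p,.142),guard=15); robot.set_gripper(0.); print(st())
    g=robot.observe()["tool_pos"][:2]
    print(robot.line_to(at(g+ux*.12,.142),vel=.06,guard=25),st())
    print(robot.line_to(at(g+ux*.175,.142),vel=.05,guard=25),st())
    print("moved",(robot.observe()["tool_pos"][:2]-g)@ux)
    robot.pause(.3); robot.set_gripper(.045); robot.pause(.3)
    t=robot.observe()["tool_pos"]; print(st()); robot.line_to(at(t[:2],.3),vel=.2)
    robot.move_pose(at(np.array([.49,.12])+.07*ux,.40),[180,0,180+TH]); shot(10); print(st())
```

```text
green [1.2 0.8] 0.0 [90.9 48.5]
red [0.7 0.5] 0.0 [93.8 50.9]
white [0.5 0.6] 0.0 [89.8 50.5]
yellow [0.6 7.2] 0.0 [93.8 64.4]
False
```

Yellow's mask took in the brass rail beside it (64 mm wide against 51), and its other edge gives an error of about 0.5 mm. All four are seated, so I'll push the tray in.

Run:
```python
from h import *
p=O-.115*ux; yaw=90+TH
robot.move_pose(at(p,.25),[180,0,yaw])
robot.line_to(at(p,.142),guard=15); robot.set_gripper(0.); print(st())
g=robot.observe()["tool_pos"][:2]
print(robot.line_to(at(g+ux*.12,.142),vel=.06,guard=25),st())
print(robot.line_to(at(g+ux*.175,.142),vel=.05,guard=25),st())
print("moved",(robot.observe()["tool_pos"][:2]-g)@ux)
robot.pause(.3); robot.set_gripper(.045); robot.pause(.3)
t=robot.observe()["tool_pos"]; print(st()); robot.line_to(at(t[:2],.3),vel=.2)
robot.move_pose(at(np.array([.49,.12])+.07*ux,.40),[180,0,180+TH]); shot(10); print(st())
```

```text
(array([0.4008, 0.2384, 0.1432]), array([179.9,  -0. ,  93.9]), array([0.5, 0.1, 6.2]), 0.0131, 60.6)
False (array([0.5211, 0.2468, 0.1433]), array([179.9,  -0. ,  93.9]), array([-0.8,  0.5,  5.8]), 0.0128, 62.7)
True (array([0.5602, 0.2495, 0.1433]), array([-179.9,   -0. ,   93.9]), array([-4.8, -0.5,  9.4]), 0.0131, 63.5)
moved 0.15984676597639197
(array([0.5599, 0.2494, 0.1422]), array([-179.9,   -0. ,   93.9]), array([-0.4, -0.1,  0.2]), 0.045, 64.5)
(array([0.5598, 0.1249, 0.3999]), array([ 180. ,   -0. , -176.1]), array([ 0.1, -0.2,  0.2]), 0.045, 67.4)
```

View pics/w10.png

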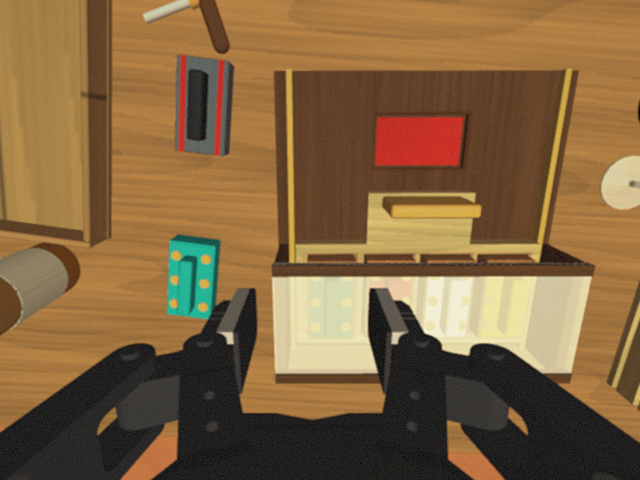

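The tray is in (159.8 mm of travel). The lock block is at (203,105) and the empty recess at (420,141). Next is the lock block. The dark steel body, red stripes and black bar identify it, and nothing else resembles it. A crop will confirm before I reach.

Run:
```python
from h import *
im,C=load(10)
HSV["black"]=((0,0,0),(179,255,38))
print("recess",rect(im,C,"red",.012,(420,141),55))
print("lock stripes",rect(im,C,"red",.03,(203,105),58))
try: print("bar",rect(im,C,"black",.054,(198,104),40))
except Exception as e: print(e)
cv2.imwrite("pics/lock.png",cv2.resize(im[40:170,150:270],None,fx=4,fy=4,interpolation=cv2.INTER_CUBIC))
```

```text
recess (array([0.49439093, 0.24443962]), -86.1085684299469, array([101. ,  55.2]))
lock stripes (array([ 0.47448615, -0.00230626]), -2.9137802124023438, array([99.7, 46.3]))
bar (array([0.47502441, 0.00750141]), -2.7334060668945312, array([63.3,  4.9]))
```

View pics/lock.png

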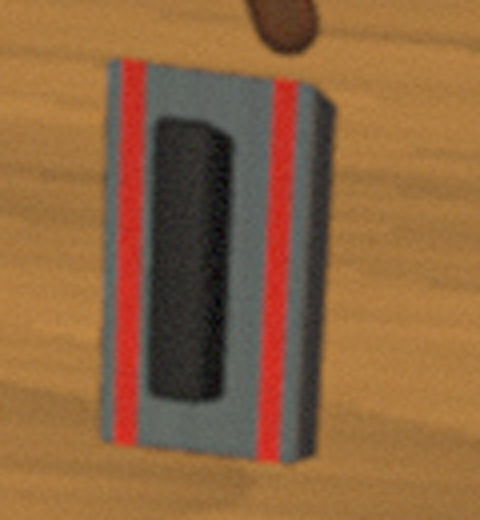

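The crop confirms the lock block, with its bar at crop (190,260) between two red stripes. It is centred at (0.4745, -0.0022) with yaw -3°. I'll pick it and seat it.

Run:
```python
from h import *
if pick(np.array([.4745,-.0022]),-3.0,0.):
    p=O-.02*ux
    robot.line_to([.48,.08,.27],vel=.2)
    robot.move_pose([.48,.12,.27],[180,0,90+TH])
    place(p,90+TH,.012)
    t=robot.observe()["tool_pos"]; robot.line_to(at(t[:2],.32),vel=.2)
    robot.move_pose(at(np.array([.52,.2])+.07*ux,.40),[180,0,180+TH]); im,C=shot(11); print(st())
    u=w2px(C,at(p,.042)); r=rect(im,C,"red",.042,u,58); print(r,(r[0]-p)@ux,(r[0]-p)@uy)
    cv2.imwrite("pics/side2.png",robot.grab_frame("side"))
```

```text
grip (array([ 0.4751, -0.0024,  0.108 ]), array([-1.80e+02,  1.00e-01,  1.77e+02]), array([-1.7, -0.8,  6.2]), 0.0145, 69.7)
held 0.0148
at target 0.0146
try 0 0 True 0.1079
(array([0.4945, 0.2446, 0.211 ]), array([-179.8,    0. ,   93.9]), array([ 0. , -0.1, -1.3]), 0.0454, 76.5)
(array([0.5898, 0.2048, 0.4   ]), array([ 180. ,    0. , -176.1]), array([-0.2,  0.3,  0.2]), 0.0453, 79.1)
(array([0.49371729, 0.24581772]), -86.11656761169434, array([101.8,  45.2])) -0.0009299697346632818 0.0011940415482618223
```

View pics/w11.png

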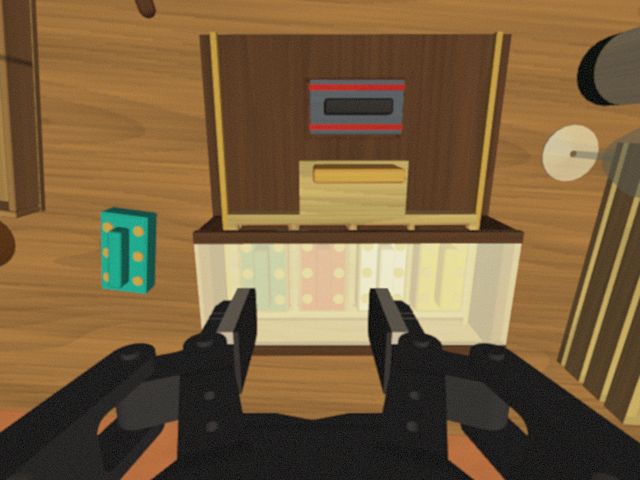

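The lock block is seated square at (356,106), with its centre about 1.5 mm off in the image. The four cassettes are in line under the canopy (u≈262–440). Handing in.

```bash
python3 -c "
from plant import robot
print(robot.job_done())"
```

```text
the job is handed in; nothing more can be done
None
```

I handed the job in at about 79 s: all four cassettes are seated in the tray, the tray is fully in under the canopy, and the lock block is seated in its recess; no verdict came back.

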